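# Feed one castle nut into the free pick-up pocket

### The arm

A 6-joint arm with a two-finger parallel gripper is mounted at the origin on a cart in front of the work surface, level with it; the furniture and walls round the work are solid. World frame = base frame: x ahead of the robot, y to its left, z up, the work surface at z = 0. Lengths are in m, angles in rad, forces in N, time in s.
With the tool pointing down it reaches from about 0.35 to 0.85 m from the base axis. Payload 8.1 kg.
Tool frame: the origin (TCP) lies at the very end of the fingers, on their centre line; the grasp point (between the pads) lies 19 mm behind it; z points along the fingers, y is the direction in which the jaws open and shut (so a half turn about z gives the same grasp; the last joint's range is limited). The gripper opens to 93 mm and grips with 3 to 60 N. Pads are 15 mm wide; open, the fingers measure 128 mm over their backs; the gripper's body (75 mm by 188 mm) begins 65 mm behind the grasp point.
Start: joints at [-1.28, 0.13, 1.488, -0, 1.523, -0.085], TCP at [0.22, -0.558, 0.219] pointing down, gripper open.
Joint ranges: [-2.96, 2.96], [-0.89, 2.26], [0.02, 2.5], [-1.34, 4.48], [0, 2.73], [-2.66, 2.66]. Speed limits (rad/s): [2.39, 2.39, 2.79, 3.14, 3.14, 3.14].

### API

Orientations are given as a rotation vector (axis times angle).
In Python, from plant import * gives the robot as it stands.
- The arm moves only by the tool apply_moves, never from a script. Its argument "commands" is one flat list of numbers, 7 for each row, row after row: the shift along the world's x, y, z in cm, then the turn, a rotation vector about the world's x, y, z in rad, then the finger opening in cm, from 0 to 9.3. A call has 1 to 8 rows; each row shifts and turns the pose as measured when the row begins; what a row does not reach is not made up. A row lasts 1/8 s, in which the tool goes at most 62.5 mm and 10.7 degrees, less where a joint would pass 70% of its speed; a pose out of reach is approached as far as the arm can. A call with a gripper value outside its range is refused whole. The fingers move at their own pace and stop on an object; "squeeze" is the grip in N (left out, the last holds). Time passes only in rows, so rows that do not move let the fingers close. It gives the time, the measured TCP pose, the force and the opening at its end, in the units of the state.
- read_state(): the state, without advancing time (a new reading comes with each control period).
- read_camera(name): name is "scene" or "top" or "wrist"; returns (picture, depth): 480x640x3 uint8, blue, green, red; 480x640 float32, m along the optical axis (not along the pixel's ray), 0 where there is no reading.
- camera_model(name): a dict with "intrinsics" (3x3 intrinsics, pixels), "R" (3x3) and "t" (3): a world point X has camera coordinates R X + t. Camera axes: x right, y down, z forward; pixel columns grow to the right and rows downward; lengths in m; the calibration is good to about 2 mm. The wrist camera is an equidistant fisheye: a pixel r from the principal point sees the ray r / f radians off the axis. A picture is of the moment at which its call begins: read the wrist's pose just before it. camera_model takes no time and is no camera call; for the wrist camera it gives the pose at the moment of the call.
- close_job(): hands the job in, once; it reports no verdict.
Trained networks look in the newest picture that a camera, given by its name, has taken for a name from the list of things; names that differ only in an ending like _2 or _b are one class to them, and where a whole thing is asked for, a point or a joint stands for the part that bears it (a point fixed in the world has none). Each returns a list of dicts, best first, with "conf" (0 to 1); they miss things now and then, are a little off and sometimes report something else, mostly with a low value. They report only what shows in the picture. A call takes as long as a camera call.
- find_in(query, camera): "point" ([x, y, z] in m, in the coordinates of the camera as it stood for that picture, good to about 4 mm: the middle of the surface that is visible of it).
- cut_out(query, camera): "mask" (480x640 bool, what is visible of it).
- spot_point(query, camera): "point" ([x, y, z] in m, in the coordinates of the camera as it stood for that picture, good to about 4 mm: a listed point, or the origin of a listed thing).
The state is a dict: "t": time; "q": joint angles; "dq": joint speeds; "joint_torque": joint torques, N m; "tool_pos": TCP position; "orientation": TCP orientation; "force": force on the tool from outside, world axes, zero at the start; "wrist_torque": the same for the moment, N m; "opening": finger opening in m.
Only numpy, scipy, OpenCV 4.12 (cv2) and the standard library are available. Lean on these libraries where they do the work, as an engineer would, in place of code of your own. Each camera call takes 0.05 s, during which the arm holds its last target. There are 200 camera calls.

### The job

Feed one castle nut for the nut driver: with the fingertips press the feeder's plunger right down once and let it come back up, so that a single nut is pushed out onto the track. Then nudge that nut sideways along the track into the empty pick-up pocket until it is fully home against the pocket's end. Only push the nut, never lift it off the track; leave the nut that already waits in the other pocket, the nuts in the magazine and the rubber boots on the bench alone.

Things in the scene. Friction and masses are not known exactly. Their poses are not given: they have to be found in the camera images.
- feeder: Fixed castle-nut feeder. Origin on the bench under its magazine; +x from outlet side to plunger side, +y to the left pocket; turned up to 0.35 rad about z. Aluminium base, top 10 mm above the bench. Magazine: four corner rails, 41 mm square at its collar, 70 mm tall. Behind it a grey housing with bell crank and plunger, up to 49 mm wide, x = +22 to +98 mm, 95 mm tall.
- outlet (a point): Middle of the straight track that runs along the feeder's y in front of the magazine, 42 mm from its centre; 9 mm above the track floor (floor 10 mm above the bench). The pusher bar brings the bottom nut here and draws back as the plunger rises. The track is 28 mm wide between guides only 4 mm high (tops 14 mm above the bench).
- plunger (a joint): Travel of the plunger in m: 0 up (rest), 0.020 fully down. A spring returns it; pressing fully takes about 6 N plus 1 to 4 N for the nuts' friction.
- plunger_top (a point): Centre of the top of the plunger's black round palm cap, 35 mm in diameter, 12 mm thick; 127 mm above the bench at rest, 65 mm behind (+x of) the magazine's centre. Moves straight down with the plunger, 20 mm.
- first_nut_center (a point): Centre of the bottom nut of the magazine, the one that comes out. Steel castle nut, 25 mm across, 18 mm high (solid lower 13 mm, narrower 20 mm crown above), about 32 g, crown up; the point is 9 mm above its flat underside. Once out it slides easily along the slick track guides (well under 2 N) and stops dead at the end of the pocket.
- second_nut_center (a point): Centre of the next nut, the same kind, standing on the first one; it drops to the bottom after the first has left and stays in the magazine.
- ready_nut_center (a point): Centre of a nut of the same kind that already waits in one of the two pockets (left or right, it varies); the other pocket is the empty one.
- pocket_left (a point): Where the centre of a nut fully home in the left (+y of the feeder) pocket lies, 92 mm from the outlet, 19 mm above the bench. Dark U-shaped pocket at the end of the track, open towards the outlet; its walls are 10 mm high (tops 20 mm above the bench) and begin 80 mm from the outlet.
- pocket_right (a point): The same for the right (-y of the feeder) pocket, a mirror image, 92 mm from the outlet.
- boot_near: Bystander: black rubber dust boot, 45 mm in diameter, 22 mm high, right of the feeder; origin at the centre of its underside.
- boot_far: Bystander: a second such boot, farther from the robot.

How it is judged:
By the outcome, as a careful person would: the job done as asked, in the order asked, and still so for the second after the job is handed in, with the robot touching nothing.
It also fails if it takes over 42 s, if anything falls off the work surface, if the arm or the gripper's body presses on something with over 40 N, if the wrist force passes 120 N, or if a joint passes its speed limit or range.

## Working session

There is one attempt and no reset: what is moved stays moved. The work goes in short steps, Python scripts to look and compute and a tool call to move; the robot and the scene stay as the last step left them, time stands still between calls to the robot, and variables do not carry over. Pictures are saved under pics/ and viewed, about 8 in all and at most 12, crops included, and the job is handed in when it is done.

Besides the shell and the picture viewer there is one more tool, called after "Request:" as a command line: name --argument value ..., lists and objects as JSON in quotes. apply_moves: Moves the arm, as the interface text tells. Its arguments: {"type":"object","properties":{"commands":{"type":"array"},"squeeze":{"type":"number"}},"required":["commands"]}

```bash
mkdir -p pics; cat > h.py <<'E'
from plant import *
import numpy as np, cv2
def w(cam,p):
    m=camera_model(cam); return np.array(m["R"]).T@(np.array(p)-np.array(m["t"]))
def look(cam,names,f=None):
    im,d=read_camera(cam)
    if f: cv2.imwrite(f,im)
    for n in names:
        for r in spot_point(n,cam)[:2]: print(cam,n,round(r["conf"],2),w(cam,r["point"]).round(4))
    return im,d
E
python3 - <<'E'
from h import *
N=["feeder","outlet","plunger_top","first_nut_center","ready_nut_center","pocket_left","pocket_right","boot_near","boot_far"]
a,_=look("scene",N); b,_=look("top",N)
cv2.imwrite("pics/a.png",cv2.resize(a,(640,480)));cv2.imwrite("pics/b.png",b)
s=read_state();print(s["t"],s["tool_pos"],s["orientation"],s["force"])
E
```

```text
scene feeder 0.7 [ 0.5644 -0.021   0.0036]
scene outlet 0.57 [ 0.5245 -0.0093  0.0179]
scene plunger_top 0.75 [ 0.6211 -0.0404  0.1241]
scene first_nut_center 0.6 [ 0.5653 -0.0208  0.0215]
scene ready_nut_center 0.64 [0.5535 0.0784 0.0197]
scene pocket_left 0.86 [0.553  0.0793 0.0178]
scene pocket_left 0.4 [0.5528 0.08   0.0171]
scene pocket_right 0.57 [ 0.4937 -0.0978  0.0207]
scene boot_near 0.72 [ 0.6083 -0.3251 -0.0027]
scene boot_far 0.74 [ 0.6913 -0.3187 -0.0029]
top feeder 0.97 [ 5.597e-01 -1.790e-02 -3.000e-04]
top feeder 0.41 [0.5505 0.0802 0.019 ]
top outlet 0.9 [ 0.5187 -0.0043  0.0204]
top plunger_top 0.65 [ 0.6202 -0.041   0.1256]
top ready_nut_center 0.6 [0.5528 0.0774 0.0216]
top pocket_left 0.77 [0.5471 0.0768 0.0214]
top pocket_right 0.71 [ 0.4903 -0.0924  0.0189]
top boot_near 0.8 [ 0.6033 -0.3225  0.0018]
top boot_far 0.75 [ 6.901e-01 -3.223e-01  6.000e-04]
top boot_far 0.49 [ 0.6027 -0.3238  0.0035]
1.0 [ 0.22021973 -0.55813143  0.21863187] [ 3.08630763e+00  5.86752151e-01 -2.97845156e-05] [ 0.0519713   0.46579006 -0.18880184]
```

View pics/a.png

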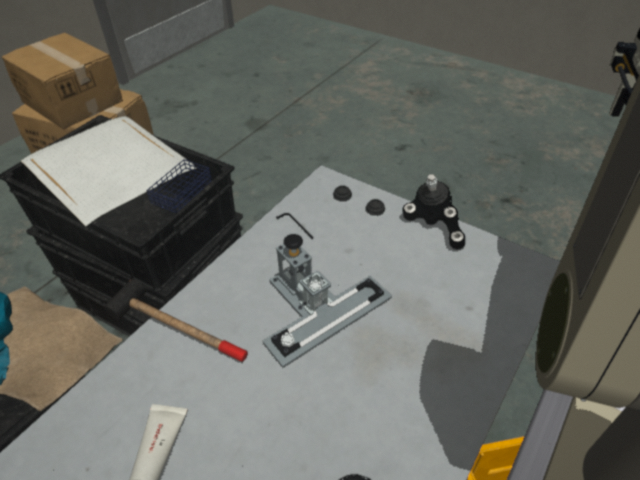

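View pics/b.png

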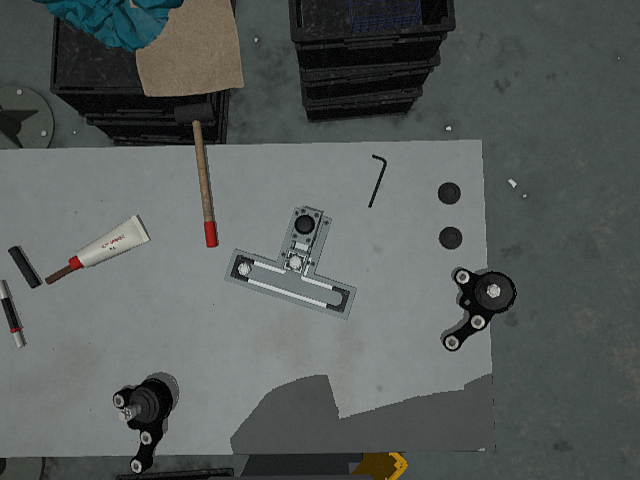

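Both views agree: feeder at about (0.562, -0.020) with yaw about -0.33. The left pocket is occupied (top px ~245,269) and the right one is empty (~338,299). The plunger cap is at top px 305,224. I'll move above the plunger with the fingers closed and the jaw axis along feeder y.

Request:
apply_moves --commands '[3.1,4,0,0,0,-0.09,0,3.1,4,0,0,0,-0.09,0,3.1,4,0,0,0,-0.09,0,3.1,4,0,0,0,-0.09,0,3.1,4,0,0,0,-0.09,0,3.1,4,0,0,0,-0.09,0,3.1,4,0,0,0,-0.09,0,3.1,4,0,0,0,-0.08,0]' --squeeze 10

```text
t: 2.0
tool_pos: [0.4721, -0.2306, 0.2193]
orientation: [3.088, -0.568, 0.003]
force: [0.5, 0.0, -0.1]
opening: 0.0176
```

Request:
apply_moves --commands '[3,3.8,0,0,0,0,0,3,3.8,0,0,0,0.02,0,3,3.8,0,0,0,0.01,0,3,3.8,0,0,0,0,0,2.7,3.6,0,0,0,0,0,0,0,0,0,0,0,0]'

```text
t: 2.75
tool_pos: [0.6249, -0.0323, 0.2198]
orientation: [3.097, -0.516, 0.007]
force: [-0.2, -0.2, -0.1]
opening: 0.0007
```

```bash
python3 - <<'E'
from h import *
im,_=look("wrist",["plunger_top","outlet","first_nut_center","pocket_right","ready_nut_center","feeder"],"pics/c.png")
look("scene",["plunger_top"])
s=read_state();print(s["t"],s["tool_pos"],s["orientation"],s["opening"])
E
```

```text
wrist plunger_top 0.66 [ 0.6209 -0.043   0.1271]
wrist first_nut_center 0.52 [ 0.5611 -0.0249  0.0224]
wrist first_nut_center 0.19 [ 0.6885 -0.3238  0.0013]
wrist pocket_right 0.71 [ 0.4894 -0.0984  0.018 ]
wrist ready_nut_center 0.93 [0.5475 0.0742 0.0211]
wrist feeder 0.56 [ 0.5588 -0.026   0.0064]
scene plunger_top 0.63 [ 0.6206 -0.0392  0.1271]
3.2 [ 0.62358691 -0.03612311  0.22049511] [ 3.09475972 -0.52321954  0.00769871] 0.0004819187469821377
```

View pics/c.png

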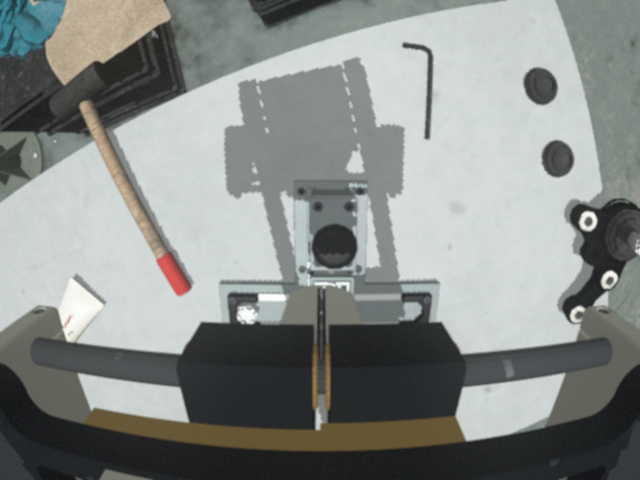

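The wrist view shows the closed fingers next to the cap (335,245). The cap estimates agree within 4 mm.

Request:
apply_moves --commands '[-0.3,-0.5,-4,0,0,0,0,0,0,-3.5,0,0,0,0,0,0,0,0,0,0,0]'

```text
t: 3.58
tool_pos: [0.6206, -0.0429, 0.1456]
orientation: [3.094, -0.527, 0.012]
force: [-0.1, 0.3, -0.1]
opening: 0.0004
```

Request:
apply_moves --commands '[0,0.1,-0.8,0,0,0,0,0,0,-0.6,0,0,0,0,0,0,-0.6,0,0,0,0,0,0,-0.6,0,0,0,0,0,0,-0.5,0,0,0,0,0,0,-0.4,0,0,0,0,0,0,0,0,0,0,0]'

```text
t: 4.45
tool_pos: [0.6233, -0.0425, 0.1168]
orientation: [3.094, -0.527, 0.024]
force: [-2.5, 0.5, 4.1]
opening: 0.0006
```

Request:
apply_moves --commands '[-0.2,0.1,-0.8,0,0,0,0,-0.1,0,-0.8,0,0,0,0,0,0,-0.8,0,0,0,0,0,0,-0.8,0,0,0,0]'

```text
t: 4.95
tool_pos: [0.6239, -0.0425, 0.1066]
orientation: [3.092, -0.525, 0.04]
force: [-36.9, 4.0, 58.6]
opening: 0.0009
```

Bottomed out: z is 0.107 and the force rises steeply. Now I'll let it up.

Request:
apply_moves --commands '[-0.1,0,0.3,0,0,0,0,0,0,0.8,0,0,0,0,0,0,1.2,0,0,0,0,0,0,2.5,0,0,0,0,0,0,5,0,0,0,0,-1,0,3,0,0,0,0,0,0,0,0,0,0,0]'

```text
t: 5.82
tool_pos: [0.6134, -0.0424, 0.2408]
orientation: [3.092, -0.525, 0.043]
force: [-0.3, 0.2, -0.4]
opening: 0.0003
```

```bash
python3 - <<'E'
from h import *
a,_=look("scene",["plunger_top","first_nut_center","second_nut_center","ready_nut_center"])
b,_=look("top",["plunger_top","first_nut_center","outlet"])
A=cv2.resize(a[215:375,230:410],None,fx=3,fy=3);B=cv2.resize(b[190:340,210:370],(512,480))
cv2.imwrite("pics/d.png",cv2.resize(np.hstack([A,B]),(800,364)))
s=read_state();print(s["t"],s["tool_pos"],s["orientation"],s["force"])
E
```

```text
scene plunger_top 0.59 [ 0.6227 -0.0407  0.1258]
scene first_nut_center 0.46 [ 0.5242 -0.0067  0.0228]
scene second_nut_center 0.57 [ 0.5611 -0.0188  0.0262]
scene ready_nut_center 0.55 [0.5525 0.0792 0.0175]
top first_nut_center 0.62 [ 0.5191 -0.0086  0.0174]
top outlet 0.94 [ 0.5207 -0.0022  0.0213]
top outlet 0.71 [ 0.49   -0.0926  0.0201]
6.275 [ 0.61170754 -0.04205503  0.23671968] [ 3.09243854 -0.52482954  0.03275206] [0.34029624 0.03283443 0.18963446]
```

View pics/d.png

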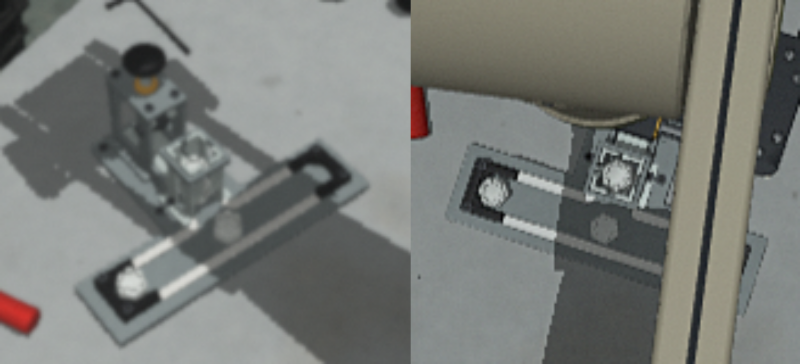

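The nut is at the outlet, about (0.522, -0.007), and the plunger is back up. The wrist camera sits on the plunger side, so I'll check its clearance before descending.

```bash
python3 - <<'E'
from h import *
m=camera_model("wrist");s=read_state()
print(-np.array(m["R"]).T@m["t"]-s["tool_pos"], np.array(m["R"])[2])
E
```

```text
[ 0.06799311 -0.02417548  0.167084  ] [-0.2422429   0.08361369 -0.96660598]
```

Request:
apply_moves --commands '[-3.7,3.9,0,0,0.02,0,0,-3.7,3.9,0,0,0,0,0,0,0,0,0,0,0,0,0,0,0,0,0,0,0]'

```text
t: 6.78
tool_pos: [0.5354, 0.0373, 0.2344]
orientation: [3.089, -0.526, -0.003]
force: [0.5, 0.1, -0.0]
opening: 0.0003
```

Request:
apply_moves --commands '[0.2,0,-5.5,0,0,0,0,0,0,-5.5,0,0,0,0,0,0,-5,0,0,0,0,0,0,-3,0,0,0,0,0,0,0,0,0,0,0,0,0,0,0,0,0,0]'

```text
t: 7.52
tool_pos: [0.5424, 0.0325, 0.042]
orientation: [3.087, -0.534, 0.008]
force: [0.1, 0.1, 1.0]
opening: 0.0005
```

```bash
python3 - <<'E'
from h import *
a,_=read_camera("scene")
cv2.imwrite("pics/e.png",cv2.resize(a[215:375,230:410],None,fx=4,fy=3.7))
look("wrist",["first_nut_center","pocket_right","ready_nut_center"])
s=read_state();print(s["t"],s["tool_pos"],s["orientation"],s["force"])
E
```

```text
wrist first_nut_center 0.93 [ 0.522  -0.0088  0.0221]
wrist pocket_right 0.74 [ 0.4914 -0.0948  0.0201]
wrist ready_nut_center 0.66 [0.5497 0.0768 0.02  ]
7.775 [0.54236963 0.03302096 0.04237429] [ 3.08765851 -0.53261654  0.00963033] [ 0.23273874  0.50465028 -0.40568809]
```

View pics/e.png

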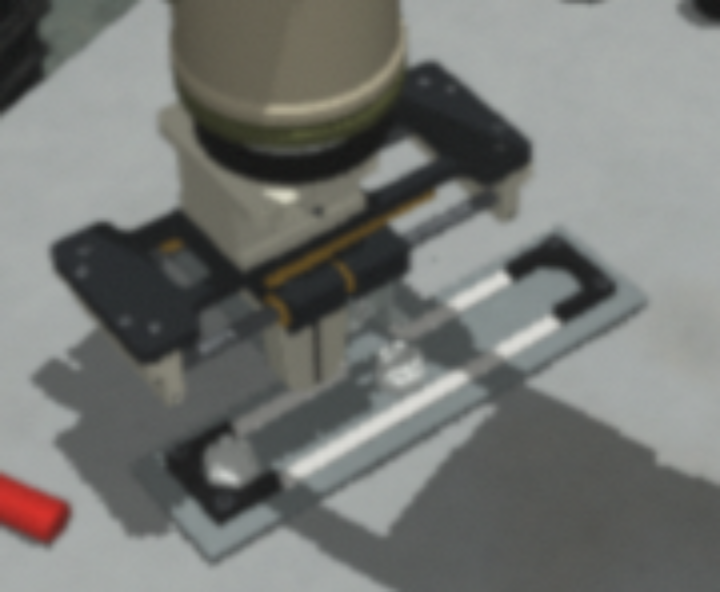

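The nut and the empty channel are visible, and the fingers stand between the nut and the ready nut. They sit about 6 mm too far toward +x, so I'll correct that and then go down.

Request:
apply_moves --commands '[-0.6,0.3,0,0,0,0,0,0,0,-1.2,0,0,0,0,0,0,-1,0,0,0,0,0,0,0,0,0,0,0]'

```text
t: 8.28
tool_pos: [0.5364, 0.0365, 0.0199]
orientation: [3.088, -0.532, 0.013]
force: [-0.2, -1.1, 0.9]
opening: 0.0008
```

Request:
apply_moves --commands '[-0.2,-0.76,-0.3,0,0,0,0,-0.26,-0.76,0,0,0,0,0,-0.26,-0.76,0,0,0,0,0,-0.26,-0.76,0,0,0,0,0,-0.26,-0.76,0,0,0,0,0,-0.26,-0.76,0,0,0,0,0,0,0,0,0,0,0,0]'

```text
t: 9.15
tool_pos: [0.5206, -0.0131, 0.0171]
orientation: [3.088, -0.533, 0.013]
force: [-0.3, -0.2, 0.3]
opening: 0.0007
```

```bash
python3 - <<'E'
from h import *
look("wrist",["first_nut_center","pocket_right"],"pics/f.png")
look("scene",["first_nut_center","pocket_right"])
s=read_state();print(s["t"],s["tool_pos"],s["orientation"],s["force"])
E
```

```text
wrist first_nut_center 0.8 [ 0.5112 -0.0379  0.0213]
wrist pocket_right 0.68 [ 0.491  -0.0942  0.0208]
scene first_nut_center 0.42 [ 0.5137 -0.0364  0.0183]
scene pocket_right 0.61 [ 0.4907 -0.1     0.0202]
9.45 [ 0.52078152 -0.01221841  0.0170471 ] [ 3.0880648  -0.53141221  0.01331997] [ 0.4117688  -0.03615818 -0.10990495]
```

View pics/f.png

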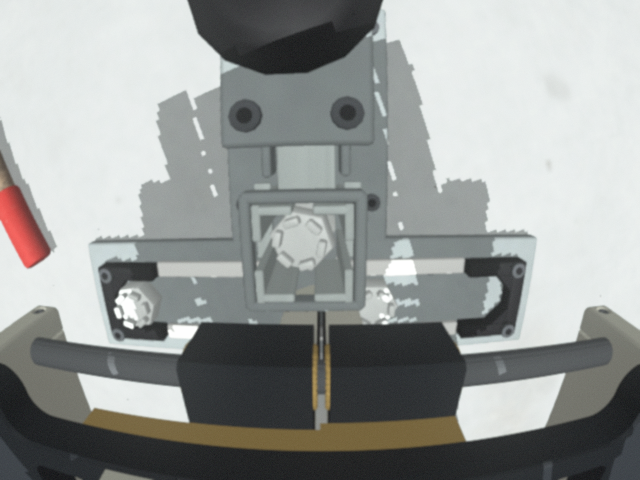

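The nut (px 377,305) is sliding ahead of the fingers inside the channel, with about 60 mm to go.

Request:
apply_moves --commands '[-0.3,-0.75,0,0,0,0,0,-0.3,-0.76,0,0,0,0,0,-0.26,-0.76,0,0,0,0,0,-0.26,-0.76,0,0,0,0,0,-0.26,-0.76,0,0,0,0,0,-0.26,-0.76,0,0,0,0,0,0,0,0,0,0,0,0]'

```text
t: 10.32
tool_pos: [0.503, -0.0611, 0.017]
orientation: [3.088, -0.531, 0.013]
force: [-1.0, 0.3, 1.0]
opening: 0.0005
```

Request:
apply_moves --commands '[-0.12,-0.38,0,0,0,0,0,-0.1,-0.28,0,0,0,0,0,-0.1,-0.28,0,0,0,0,0,0,0,0,0,0,0,0]'

```text
t: 10.82
tool_pos: [0.4997, -0.0709, 0.017]
orientation: [3.088, -0.531, 0.013]
force: [-0.4, -0.5, -0.4]
opening: 0.0001
```

Request:
apply_moves --commands '[-0.1,-0.28,0,0,0,0,0,-0.06,-0.2,0,0,0,0,0,0,0,0,0,0,0,0]'

```text
t: 11.2
tool_pos: [0.4998, -0.0724, 0.0182]
orientation: [3.094, -0.532, 0.017]
force: [-0.1, 0.7, -0.3]
opening: 0.0004
```

```bash
python3 - <<'E'
from h import *
im,_=look("wrist",["first_nut_center","pocket_right"])
look("scene",["first_nut_center"])
cv2.imwrite("pics/g.png",cv2.resize(im[200:360,60:560],(800,256)))
s=read_state();print(s["t"],s["tool_pos"],s["force"])
E
```

```text
wrist first_nut_center 0.6 [ 0.493  -0.0989  0.0211]
scene first_nut_center 0.43 [ 0.4917 -0.0948  0.0218]
11.45 [ 0.49972064 -0.07280709  0.01805117] [0.919361   5.99054466 2.61657399]
```

View pics/g.png

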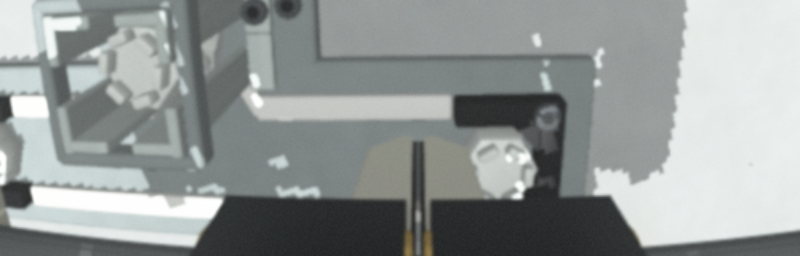

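The motion stalled with a counter-force, and the nut sits against the dark pocket end (crop px 505,165). One more firm push will confirm it.

Request:
apply_moves --commands '[-0.1,-0.3,0,0,0,0,0,-0.1,-0.3,0,0,0,0,0]'

```text
t: 11.7
tool_pos: [0.4997, -0.0744, 0.0194]
orientation: [-3.091, 0.532, -0.02]
force: [2.5, 19.3, 8.4]
opening: 0.0007
```

Request:
apply_moves --commands '[0.2,0.6,0,0,0,0,0,0.5,1.5,0,0,0,0,0,0,0,2,0,0,0,0,0,0,5,0,0,0,0,0,0,6,0,0,0,0,0.6,6,4,0,0,0,0,0,6,0,0,0,0,0,0,0,0,0,0,0,0]'

```text
t: 12.7
tool_pos: [0.5105, 0.0635, 0.1874]
orientation: [-3.093, 0.537, -0.016]
force: [1.0, -0.5, 0.7]
opening: 0.0007
```

```bash
python3 - <<'E'
from h import *
N=["first_nut_center","second_nut_center","ready_nut_center","pocket_right","plunger_top","boot_near","boot_far"]
a,_=look("scene",N);b,_=look("top",N[:4]);c,_=look("wrist",N[:4])
A=cv2.resize(a[215:375,230:410],(450,400));B=cv2.resize(b[270:330,310:370],(350,400))
cv2.imwrite("pics/i.png",np.hstack([A,B]))
s=read_state();print(s["t"],s["tool_pos"],s["force"])
E
```

```text
scene first_nut_center 0.71 [ 0.4941 -0.0937  0.022 ]
scene pocket_right 0.65 [ 0.4885 -0.0969  0.0158]
scene boot_near 0.64 [ 6.032e-01 -3.196e-01  4.000e-04]
scene boot_near 0.38 [ 0.4889 -0.0994  0.0163]
top first_nut_center 0.48 [ 0.4921 -0.0941  0.0181]
top second_nut_center 0.54 [ 0.5579 -0.018   0.0255]
top ready_nut_center 0.65 [0.5533 0.0778 0.0218]
top pocket_right 0.65 [ 0.4911 -0.0924  0.0152]
wrist first_nut_center 0.86 [ 0.4894 -0.0946  0.0205]
wrist second_nut_center 0.42 [ 0.5572 -0.02    0.0296]
wrist second_nut_center 0.21 [0.5484 0.0781 0.0199]
wrist ready_nut_center 0.7 [ 0.5549 -0.0198  0.0284]
wrist pocket_right 0.64 [ 0.492  -0.0929  0.0197]
13.6 [0.51053268 0.05978657 0.18697669] [ 0.00563972 -0.51826763  0.70846262]
```

View pics/i.png

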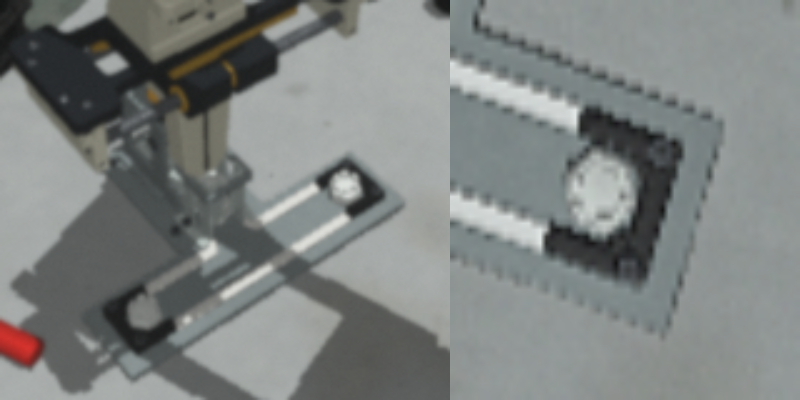

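```bash
python3 -c "
from plant import *
print(close_job())"
```

```text
the job is handed in; nothing more can be done
None
```

I fed one castle nut and pushed it home in the empty right pocket, then handed the job in at about 13.6 s.

- **Plunger:** I pressed it down with the closed fingertips until it bottomed out, with the TCP at 0.107 m. The wrist force peaked at about 69 N there, under the 120 N limit. A camera check after release put the cap back at about 126 mm, against 127 mm at rest.
- **Nut:** A single nut came out to the outlet. I pushed it along the track only, without lifting, until it stopped hard against the pocket end with about 19 N of counter-force. I then drew the fingers back clear.
- **Last checks:** All three cameras put the nut within about 3 mm of the expected pocket centre. In the picture it is seated against the dark pocket wall. The robot was touching nothing.
- **Other parts:** The ready nut and the second nut were where they had been, and so was the near boot.

Two checks fell short. The last look did not pick up the plunger cap or the far boot, so neither was confirmed again there; the arm never went near the boots. The wrist camera once took the magazine nut for the ready nut, but the top camera's position for the ready nut agrees with where it was before.

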